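# Put the last candle tin away and latch the scent case

### The arm

A 7-joint arm with a two-finger parallel gripper is mounted at the origin on the work surface. World frame = base frame: x ahead of the robot, y to its left, z up, the work surface at z = 0. Lengths are in m, angles in rad, forces in N, time in s.
With the tool pointing down it reaches from about 0.425 to 0.8 m from the base axis. Payload 8.3 kg.
Tool frame: the origin (TCP) lies at the very end of the fingers, on their centre line; the grasp point (between the pads) lies 19 mm behind it (pinch_z is the distance from the TCP to the grasp point, in m); z points along the fingers, y is the line along which they close (so a half turn about z gives the same grasp; the last joint's range is limited). The gripper opens to 85 mm and grips with 20 to 120 N. Pads are 22 mm wide; open, the fingers measure 114 mm over their backs; the gripper's body (76 mm by 85 mm) begins 54 mm behind the grasp point. The pads swing forward as they close: fully open they stand 13 mm farther back than shut.
Start: joints at [1.042, 0.383, 0.016, 1.37, -0.006, 1.388, -0.046], TCP at [0.281, -0.558, 0.231] pointing down, gripper open.
Joint ranges: [-2.95, 2.95], [-0.25, 2.06], [-1.52, 1.56], [0.18, 2.33], [-1.44, 4.58], [0.02, 2.06], [-3.01, 3.01]. Speed limits (rad/s): [2.39, 2.39, 3.01, 3.01, 3.14, 3.14, 3.14].

### API

Orientations are given as a unit quaternion [w, x, y, z].
In Python, from bench import get_state, snapshot, close_job, pinch_z gives the robot as it stands.
- The arm moves only by the shell command python3 -m creep 'ROWS' [FORCE]. ROWS is JSON, a list that holds one entry, the list of rows, each a list of 7 numbers: the shift along the tool's x, y, z in mm, then the turn, a rotation vector about the tool's x, y, z in degrees, then the opening, from 0 (shut) to 1 (fully open). In form: [[[dx, dy, dz, wx, wy, wz, hand], ...]]. A call has 1 to 10 rows; each row shifts and turns the commanded pose from where the row before left it, along the tool's axes as they then stand; what a row does not reach is not made up. A row lasts 1/10 s, in which the tool goes at most 50 mm and 8.59 degrees, less where a joint would pass 70% of its speed; a pose out of reach is approached as far as the arm can. A call is refused whole if a number of a shift passes 50 or a number of a turn 8.59, either way. A call with a gripper value outside its range is refused whole. The fingers move at their own pace and stop on an object; FORCE is the grip in N (left out, the last holds). Time passes only in rows, so rows that do not move let the fingers close. It gives the time, the measured TCP pose, the force, the opening and the grip force at its end, in the units of the state.
- get_state(): the state, without advancing time (a new reading comes with each control period).
- snapshot(name): name is "scene" or "side" or "wrist"; returns a dict with "image" (400x640x3 uint8, red, green, blue), "range_z" (400x640 float32, m along the optical axis (not along the pixel's ray), 0 where there is no reading), "fx", "fy", "cx", "cy" (pixels), "D" ([k1, k2, p1, p2, k3] as OpenCV has them; the pictures are not rectified), "T" (4x4, takes a point from camera to world coordinates); the wrist camera has in their place "T_tool_cam" (4x4, takes a point from camera to tool coordinates, whose origin is the TCP and whose axes are the flange's). Camera axes: x right, y down, z forward; pixel columns grow to the right and rows downward; lengths in m; the calibration is good to about 2 mm. A picture is of the moment at which its call begins: read the wrist's pose just before it.
- close_job(): hands the job in; it is judged then, once.
The state is a dict: "clock": time; "joint_pos": joint angles; "joint_velocities": joint speeds; "tau": joint torques, N m; "ee_pos": TCP position; "ee_rot": TCP orientation; "force": force on the tool from outside, world axes, zero at the start; "ft_torque": the same for the moment, N m; "gripper_width": opening from 0.0 (shut) to 1.0 (fully open); "finger_force": force on a finger pad.
Only numpy, scipy, OpenCV 4.12 (cv2) and the standard library are available. Lean on these libraries where they do the work, as an engineer would, in place of code of your own. Each camera call takes 0.05 s, during which the arm holds its last target. There are 200 camera calls.

### The job

Set the candle tin that was left on the counter upright on the floor of the empty half of the open wooden case, without dropping it in. Then swing the case's lid shut and press it down against the rubber gasket, firmly but without forcing it, until the spring catch snaps over the lid's lip and keeps it shut by itself. Leave the other goods on the counter where they are.

Things in the scene. Friction and masses are not known exactly. Their poses are not given: they have to be found in the camera images.
- tin_center (a point): The loose candle tin: a low round bare-metal tin, 56 mm across, 42 mm tall, about 180 g, standing on the counter. This point is its centre, half-way up; z points to its top. Two more such tins stand fixed in one half of the case and stay there. The taller amber jar (110 mm) is another article.
- case: Dark wooden case fixed to the counter, turned only about the vertical, 220 mm (x) by 170 mm (y); origin under its centre, on the counter. Walls 10 mm thick, rim 65 mm above the counter; the rubber gasket on it rises to 75 mm at the front. Lid hinged along its +y edge, catch in the middle of its -y face. A divider 6 mm thick, 52 mm high, along y parts it into two halves.
- well (a point): Centre of the floor of the case's empty half (its +x half), 51 mm from the case's centre; the floor is 10 mm above the counter. The pocket is 97 mm in x and 150 mm in y. Axes as the case's.
- lid_hinge (a point): Middle of the hinge line, above the middle of the case's +y edge, 68 mm above the counter. Turns with the lid: x along the hinge, -y from the hinge to the lid's free edge, z out of its outer face. The lid is a wooden slab, 220 mm along the hinge, 170 mm from hinge to free edge, 12 mm thick; this point lies on its inner face at the hinged edge.
- lid_press (a point): A good place to push and press the lid: on its outer face, midway along it, 135 mm from the hinge and 35 mm from the free edge; 80 mm above the counter when the lid is hard down.
- lid (a joint): Lid angle, rad: 0 hard down, 1.57 upright, 1.75 open stop; starts near upright. A stiff hinge holds it where it is left (2 to 4 N at the free edge moves it). Below 0.09 its lip pushes the catch aside, below 0.04 the gasket pushes back; the last bit takes 8 to 15 N at lid_press. By 0.005 the catch has snapped over. Then it rests near 0.012; if not caught it springs back to 0.03 or more.
- catch (a joint): How far, in m, the sprung catch is pushed outwards (to the case's -y): 0 at rest, about 0.005 while the lid's lip passes its nose, 0 again when it has snapped over the lip. It works by itself and needs no touch.
- catch_nose (a point): Tip of the catch's hooked steel nose, 30 mm wide, in the middle of the case's -y face, 7 mm outside it and 78 mm above the counter; its sloping top rises to 91 mm. It holds a steel tongue (the lip), 50 mm wide, that stands 12 mm out from the middle of the lid's free edge.
There are look-alikes about, which are no part of the job. What is meant by the part that bears tin_center is not green or turquoise, and is the larger of those in its own colour.

How it is judged:
On the way, in this order (a step that is already met when the one before it is completed fails the run):
1. the tin stands upright on the floor of the case's empty half (x of tin_center in the frame of well between -0.03 and 0.03 m and y of tin_center in the frame of well between -0.06 and 0.06 m and z of tin_center in the frame of well below 0.026 m and angle between tin_center's own z axis and vertical below 0.15 rad), for 0.2 s.
2. the lid is pressed down and the catch has snapped over its lip (value of joint lid below 0.022 rad and value of joint catch below 0.002 m), for 0.2 s.
At the end, for the whole second after the job is handed in: The tin stands upright (within 0.15 rad) on the floor of the case's empty half, at rest, and the lid stays shut by itself: lid angle below 0.022 rad with the catch back within 2 mm of its rest (all of step 1 and all of step 2 and velocity of joint lid between -0.02 and 0.02 rad/s and linear speed of tin below 0.02 m/s); the robot touches nothing.
It fails at once if the tin is dropped into the case (from more than about 25 mm) (horizontal distance between tin_center and well below 0.08 m and height (world z) of tin_center below 0.12 m and linear speed of tin above 0.7 m/s).
It fails at once if the lid is forced: pressed with more than 60 N (contact force between the fingers and lid above 60 N).
It fails at once if another article on the counter is moved by more than 40 mm (distance of any of jar, figurine, gift_box, bell, mug, globe from where it was at the start of the episode above 0.04 m).
It also fails if it takes over 56 s, if anything falls off the work surface, if the arm or the gripper's body presses on something with over 40 N, if the wrist force passes 120 N, or if a joint passes its speed limit or range.

## Working session

There is one attempt and no reset: what is moved stays moved. The work goes in short steps, Python scripts to look and compute and a shell command to move; the robot and the scene stay as the last step left them, time stands still between calls to the robot, and variables do not carry over. Pictures are saved under pics/ and viewed, at most 10 in all, crops included, and the job is handed in when it is done.

```bash
mkdir -p pics; ls; cat > h.py <<'E'
import numpy as np,cv2,pickle
from bench import get_state,snapshot
from scipy.spatial.transform import Rotation as R
def toolT():
    s=get_state();q=s["ee_rot"];T=np.eye(4);T[:3,:3]=R.from_quat([q[1],q[2],q[3],q[0]]).as_matrix();T[:3,3]=s["ee_pos"];return T
def snap(n):
    t=toolT();d=snapshot(n)
    if n=="wrist": d["T"]=t@np.array(d["T_tool_cam"])
    return d
def ray(d,px):
    K=np.array([[d["fx"],0,d["cx"]],[0,d["fy"],d["cy"]],[0,0,1]])
    u=cv2.undistortPoints(np.array(px,float).reshape(-1,1,2),K,np.array(d["D"],float)).reshape(-1,2)
    v=np.c_[u,np.ones(len(u))]; T=np.array(d["T"]); return T[:3,3],v@T[:3,:3].T
def onplane(d,px,z):
    o,v=ray(d,px); return o+v*((z-o[2])/v[:,2])[:,None]
def depth(d,px):
    o,v=ray(d,px); return np.array([o+r*d["range_z"][int(p[1]),int(p[0])] for r,p in zip(v,px)])
def save(d,f,c=None,s=1):
    im=d["image"][:,:,::-1]
    if c: im=im[c[1]:c[3],c[0]:c[2]]
    cv2.imwrite("pics/"+f,cv2.resize(im,None,fx=s,fy=s,interpolation=cv2.INTER_CUBIC))
E
python3 - <<'E'
from h import *
from bench import pinch_z
print(pinch_z,get_state())
for n in("scene","side"):
    d=snap(n);save(d,n+"0.png");pickle.dump(d,open(n+".pkl","wb"));print(n,d["T"],d["fx"])
E
```

```text
pics
0.0187 {'clock': 0.0, 'joint_pos': array([ 1.04210045,  0.38421065,  0.01635677,  1.371163  , -0.00630087,
        1.38818773, -0.04650664]), 'joint_velocities': array([-6.14006209e-04, -2.94738037e-05,  1.18279816e-03,  1.15535751e-03,
        2.53658566e-03, -4.84740649e-04, -9.84318366e-04]), 'tau': array([-1.28373717e-04, -6.27598572e+01,  8.44395664e-01, -3.71823764e+01,
        1.66410045e-02,  1.44330968e-02, -5.28607259e-06]), 'ee_pos': array([ 0.28052464, -0.55794612,  0.23029186]), 'ee_rot': array([-9.30864023e-04,  9.72992788e-01,  2.30833520e-01, -2.34250543e-04]), 'force': array([-0.16580847,  0.50395492, -0.44206818]), 'ft_torque': array([0.0018704 , 0.0272576 , 0.00192046]), 'finger_force': 0.0, 'gripper_width': 0.9996812774629605}
scene [[-0.44631817  0.72300495 -0.52731768  1.02365424]
 [ 0.89474001  0.35033421 -0.27695895  0.19841516]
 [-0.01550527 -0.59542403 -0.80326198  0.77126831]
 [ 0.          0.          0.          1.        ]] 468.12794749617075
side [[ 0.7409892  -0.41884853  0.52488181  0.14472739]
 [-0.67117171 -0.48700371  0.55888811 -0.46684373]
 [ 0.02152993 -0.76641588 -0.64198377  0.55342201]
 [ 0.          0.          0.          1.        ]] 410.33454133635723
```

View pics/scene0.png

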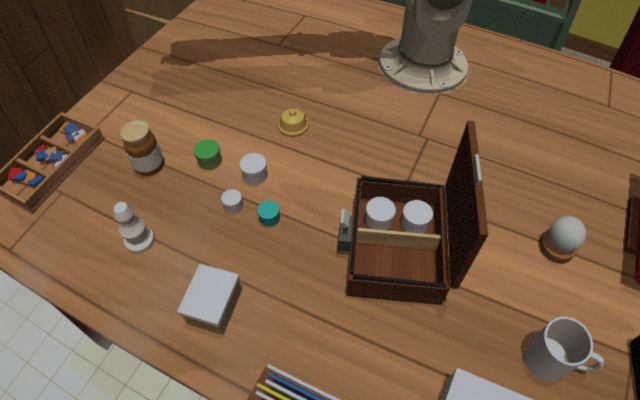

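View pics/side0.png

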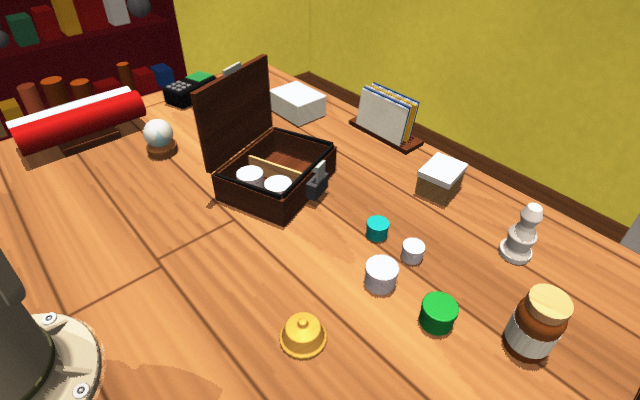

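Candidates in the scene view are large bare-metal tin (253,168), small bare-metal tin (232,201), green tin (207,153), turquoise tin (268,212), and the two fixed tins in the case (380,213) and (417,216). By the description I choose the large one at (253,168), and check it in a crop while measuring.

```bash
python3 - <<'E'
from h import *
S=pickle.load(open("scene.pkl","rb"));D=pickle.load(open("side.pkl","rb"))
def blob(d,c,r):
    hsv=cv2.cvtColor(d["image"],cv2.COLOR_RGB2HSV)
    m=((hsv[:,:,1]<60)&(hsv[:,:,2]>110)).astype(np.uint8)
    w=np.zeros_like(m);cv2.circle(w,c,r,1,-1);m&=w
    n,l,st,ce=cv2.connectedComponentsWithStats(m);i=1+st[1:,4].argmax()
    return st[i],ce[i],(l==i)
for nm,cs,cd,r in(("big",(253,168),(381,273),22),("small",(232,201),(412,250),16)):
    for t,d,c in(("scene",S,cs),("side",D,cd)):
        st,ce,m=blob(d,c,r);ys,xs=np.nonzero(m)
        P=depth(d,np.c_[xs,ys]);P=P[np.isfinite(P).all(1)]
        top=P[P[:,2]>np.percentile(P[:,2],90)-.006]
        print(nm,t,st,"topz",np.median(top[:,2]),"mid",(top.min(0)+top.max(0))[:2]/2,"ext",np.ptp(top,axis=0))
# case: dense cloud
ys,xs=np.mgrid[120:310,335:490];P=depth(S,np.c_[xs.ravel(),ys.ravel()])
print("floor well",depth(S,[(400,268),(380,275),(425,262)]),"divider",depth(S,[(362,236),(435,242)]),"fixed",depth(S,[(380,208),(417,212)]))
px=[(357,180),(348,295),(445,300)];print("rim depth",depth(S,px));print("rim plane .068",onplane(S,px,.070))
print("lid free edge",depth(S,[(473,130),(458,280),(482,230),(468,190)]))
a=S["image"][130:230,180:290,::-1];b=D["image"][220:320,340:450,::-1];cv2.imwrite("pics/c.png",cv2.resize(np.hstack([a,b]),None,fx=3,fy=3))
E
```

```text
big scene [239 153  27  21 452] topz 0.041457638681002384 mid [ 0.7588932  -0.01726603] ext [0.52952208 0.43136237 0.73367699]
big side [ 365  254   34   41 1077] topz 0.04045073968190083 mid [ 0.34600642 -0.32249595] ext [0.40255806 0.28869555 0.51757145]
small scene [221 189  21  18 285] topz 0.030253345550875776 mid [ 0.61055482 -0.20367768] ext [0.04297305 0.0399778  0.007638  ]
small side [402 237  23  28 502] topz 0.029076585172133962 mid [ 0.38669629 -0.32510727] ext [0.4839378  0.2834729  0.52927961]
floor well [[0.60156865 0.1514012  0.00931368]
 [0.6299844  0.12356149 0.00809853]
 [0.57030541 0.18894974 0.00994377]] divider [[0.58171232 0.06571919 0.03118556]
 [0.53823259 0.1925715  0.03583565]] fixed [[0.52147082 0.07548705 0.05019632]
 [0.49878439 0.14151481 0.04896147]]
rim depth [[ 0.48971175  0.01369976  0.06490429]
 [ 0.68815719  0.08650119  0.00150462]
 [ 0.62146001  0.24664038 -0.00108262]]
rim plane .068 [[0.49356361 0.0150323  0.07      ]
 [0.71801051 0.09645956 0.07      ]
 [0.65847559 0.24220201 0.07      ]]
lid free edge [[0.4441308  0.18666975 0.23782803]
 [0.6313407  0.24892665 0.09866294]
 [0.62444711 0.24721743 0.23654749]
 [0.54172426 0.21171179 0.2084137 ]]
```

View pics/c.png

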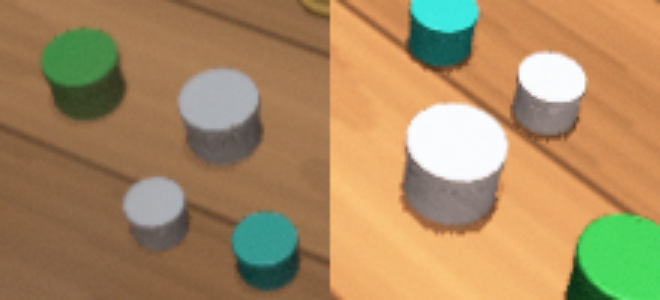

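The crop shows a larger grey tin with its top at about scene (253,163) and side (382,267). The small grey tin is beside it, so the choice stands. Next I triangulate the tin and fit the case's yaw and position from the point cloud.

```bash
python3 - <<'E'
from h import *
S=pickle.load(open("scene.pkl","rb"));D=pickle.load(open("side.pkl","rb"))
def tri(a,b):
    o1,v1=ray(S,[a]);o2,v2=ray(D,[b]);v1=v1[0];v2=v2[0]
    t=np.linalg.lstsq(np.c_[v1,-v2],o2-o1,rcond=None)[0];p,q=o1+v1*t[0],o2+v2*t[1];return (p+q)/2,np.linalg.norm(p-q)
print("tri top",tri((253,163.5),(382,267)))
def cloud(d):
    ys,xs=np.mgrid[0:400,0:640];p=np.c_[xs.ravel(),ys.ravel()];P=depth(d,p);k=d["range_z"][p[:,1],p[:,0]]>0;return P[k]
C={n:cloud(d) for n,d in(("scene",S),("side",D))}
print("plane z at",onplane(S,[(253,163.5)],.042),onplane(D,[(382,267)],.042))
for n,P in C.items():
    for nm,z,c in(("big",.042,(.545,-.19)),("small",.03,(.61,-.20))):
        q=onplane(S,[(253,163.5) if nm=="big" else (232,197)],z)[0]
        k=(abs(P[:,2]-z)<.005)&(np.hypot(*(P[:,:2]-q[:2]).T)<.036);T=P[k,:2].astype(np.float32)
        if len(T)>5:
            c,r=cv2.minEnclosingCircle(T);print(n,nm,len(T),c,r)
    L=P[(P[:,2]>.10)&(P[:,2]<.24)&(P[:,0]>.40)&(P[:,0]<.68)&(P[:,1]>.1)&(P[:,1]<.32)]
    for _ in range(4):
        m=np.median(L,0) if _==0 else L.mean(0);u,s,vt=np.linalg.svd(L-m);nrm=vt[2];L=L[abs((L-m)@nrm)<.006]
    nrm*=-np.sign(nrm[1]);yaw=np.arctan2(nrm[0],-nrm[1]);print(n,"lid",len(L),nrm,"yaw",np.degrees(yaw),"tilt",np.degrees(np.arcsin(nrm[2])),"at z.068 y'",)
    ex=np.array([np.cos(yaw),np.sin(yaw)]);ey=np.array([-ex[1],ex[0]])
    print(" lid ext x",np.percentile(L[:,:2]@ex,[.5,99.5]),"y",(L[:,:2]@ey).min(),(L[:,:2]@ey).max(),"z",L[:,2].max(), "mean",L.mean(0)[2])
    Rm=P[(abs(P[:,2]-.068)<.009)&(np.hypot(P[:,0]-.58,P[:,1]-.14)<.17)]
    print(" rim",len(Rm),np.percentile(Rm[:,:2]@ex,[.5,2,50,98,99.5]),np.percentile(Rm[:,:2]@ey,[.5,2,50,98,99.5]))
    F=P[(abs(P[:,2]-.010)<.003)&(np.hypot(P[:,0]-.60,P[:,1]-.15)<.045)];print(" floor z",np.median(F[:,2]),len(F))
    Dv=P[(abs(P[:,2]-.052)<.004)&(np.hypot(P[:,0]-.56,P[:,1]-.13)<.05)];print(" div",len(Dv),np.median(Dv[:,:2]@ex) if len(Dv) else 0)
E
```

```text
tri top (array([ 0.52210643, -0.20444867,  0.03696584]), np.float64(0.0005472332983182207))
plane z at [[ 0.52538807 -0.20146455  0.042     ]] [[ 0.51859601 -0.20721917  0.042     ]]
scene big 457 (0.5229945182800293, -0.20410391688346863) 0.02927258424460888
scene small 292 (0.6105294227600098, -0.20392674207687378) 0.02189638465642929
scene lid 3505 [ 0.33944985 -0.94032785  0.02360798] yaw 19.849123813052927 tilt 1.3527635691978586 at z.068 y'
 lid ext x [0.45992063 0.6791687 ] y 0.013372874533330177 0.023866383607917045 z 0.2399749947808505 mean 0.18211662064259362
 rim 2670 [0.45874841 0.46076047 0.59362127 0.678484   0.67906669] [-0.17296287 -0.15451382 -0.06105355  0.01470151  0.0170345 ]
 floor z 0.009268360368839379 1253
 div 426 0.5445055981431228
side big 707 (0.5199858546257019, -0.20566074550151825) 0.02837851457297802
side small 323 (0.6082001328468323, -0.20437996089458466) 0.021157672628760338
side lid 4942 [ 0.33028105 -0.94371892  0.01757922] yaw 19.288933835988658 tilt 1.0072671606239405 at z.068 y'
 lid ext x [0.45530448 0.67525668] y 0.017492772597799553 0.02922938382289899 z 0.2399059946909276 mean 0.1739939894880087
 rim 2116 [0.45559429 0.45621167 0.53874169 0.67250296 0.67530157] [-0.17103875 -0.17012051 -0.06330391  0.02139475  0.02558575]
 floor z 0.008773612082033588 296
 div 196 0.5630465945025263
```

Two views agree on these points, and all are in reach with sizes that check:
- **Tin:** (0.5215, -0.205), top at 0.041, radius 28 mm.
- **Case:** centre about (0.558, 0.1255), yaw 19.6°.
- **Well:** about (0.606, 0.143), floor at 0.009.
- **Lid:** angle about 1.59.

Now I move above the tin.

```bash
python3 -m creep '[[[0,0,0,0,0,7.1,1],[38,-28,0,0,0,0,1],[38,-28,0,0,0,0,1],[38,-28,0,0,0,0,1],[38,-28,0,0,0,0,1],[38,-28,0,0,0,0,1],[38,-28,0,0,0,0,1],[38,-28,0,0,0,0,1],[38,-28,0,0,0,0,1],[38,-28,0,0,0,0,1]]]' 40
cat > m.py <<'E'
from h import *
import sys
# print tool-frame move (mm) and residual yaw to reach x y z [yaw deg of tool x]
a=list(map(float,sys.argv[1:]));T=toolT()
print("move mm",(T[:3,:3].T@(np.array(a[:3])-T[:3,3])*1000).round(1),"tool x yaw",np.degrees(np.arctan2(T[1,0],T[0,0])).round(2),"tilt",T[:3,2].round(3),"pos",T[:3,3].round(4))
E
python3 m.py .5215 -.205 .015
python3 - <<'E'
from h import *
d=snap("wrist");save(d,"w1.png");pickle.dump(d,open("w1.pkl","wb"))
E
```

```text
clock: 1.1
ee_pos: [0.519, -0.2046, 0.2311]
ee_rot: [-0.0, 0.985, 0.17, -0.0]
force: [1.2, -1.0, -0.0]
gripper_width: 1.0
finger_force: 0.0
move mm [  2.3   1.3 216.1] tool x yaw 19.58 tilt [-0.  0. -1.] pos [ 0.519  -0.2046  0.2311]
```

View pics/w1.png

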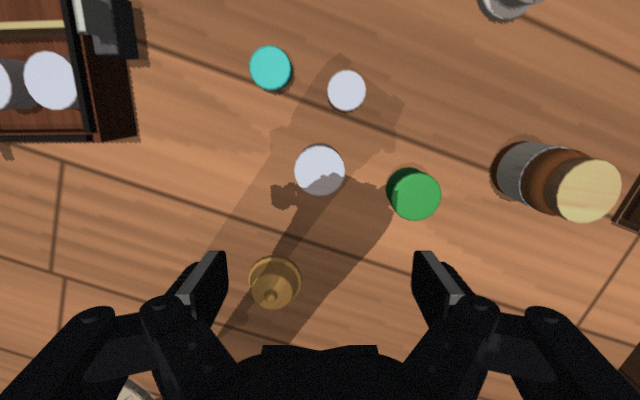

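The wrist picture shows the large grey tin at (320,170), the green tin at (415,195), the small tin at (346,90) and the bell at (275,283). Fingers closing left-right come down clear of all of these.

```bash
python3 - <<'E'
from h import *
d=pickle.load(open("w1.pkl","rb"))
hsv=cv2.cvtColor(d["image"],cv2.COLOR_RGB2HSV).astype(int);ys,xs=np.mgrid[0:400,0:640]
m=((hsv[:,:,1]<60)&(np.hypot(xs-320,ys-170)<34)).astype(np.uint8)
c=max(cv2.findContours(m,0,2)[0],key=cv2.contourArea);e=cv2.fitEllipse(cv2.convexHull(c));print(e)
print("plane",onplane(d,[e[0]],.0415),"depth",depth(d,[(322,160)]), "green/bell",depth(d,[(415,190),(275,283)]))
E
```

```text
((319.0791931152344, 169.6197509765625), (50.69484329223633, 52.38652038574219), 179.14222717285156)
plane [[ 0.52377234 -0.2022393   0.0415    ]] depth [[ 0.53471281 -0.20162893  0.04221945]] green/bell [[ 0.53775036 -0.30859115  0.04168674]
 [ 0.37050228 -0.19925636  0.03305995]]
```

```bash
python3 -m creep '[[[4,0,40,0,0,0,1],[0,0,45,0,0,0,1],[0,0,45,0,0,0,1],[0,0,40,0,0,0,1],[0,0,25,0,0,0,1],[0,0,16,0,0,0,1],[0,0,12,0,0,0,1],[0,0,0,0,0,0,0.3],[0,0,0,0,0,0,0.3],[0,0,0,0,0,0,0.3]]]' 40
```

```text
clock: 2.15
ee_pos: [0.5231, -0.2052, 0.0096]
ee_rot: [0.0, 0.985, 0.17, 0.001]
force: [0.7, -0.8, -2.0]
gripper_width: 0.638
finger_force: 42.4
```

```bash
python3 -m creep '[[[0,0,0,0,0,0,0.3],[0,0,0,0,0,0,0.3],[0,0,0,0,0,0,0.3],[0,0,-10,0,0,0,0.3],[0,0,-30,0,0,0,0.3],[0,0,-40,0,0,0,0.3],[0,0,-40,0,0,0,0.3],[0,0,-40,0,0,0,0.3],[0,0,0,0,0,0,0.3]]]' 40
python3 m.py .606 .143 .17
python3 - <<'E'
from h import *
d=snap("wrist");save(d,"w2.png",(160,150,480,400),2)
E
```

```text
clock: 3.05
ee_pos: [0.5252, -0.2059, 0.1752]
ee_rot: [0.003, 0.985, 0.17, 0.005]
force: [0.7, -0.4, -1.4]
gripper_width: 0.632
finger_force: 43.0
move mm [ 193.  -301.6    4.7] tool x yaw 19.59 tilt [ 0.01  -0.004 -1.   ] pos [ 0.5252 -0.2059  0.1752]
```

View pics/w2.png

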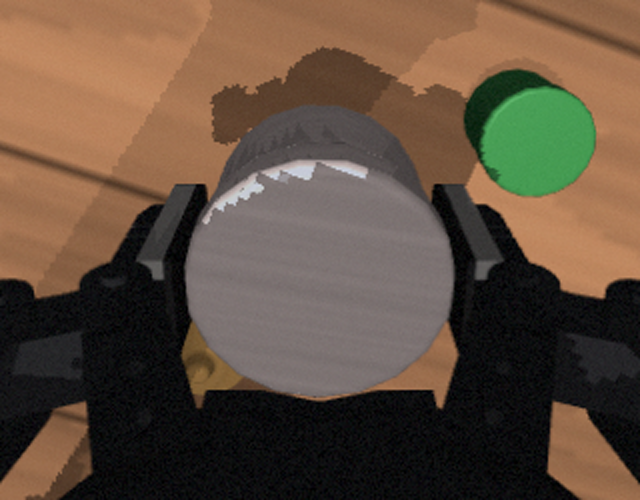

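The tin is held centred between the pads at 54 mm opening. Now I carry it over the well at height.

```bash
python3 -m creep '[[[22,-33,0,0,0,0,0.3],[22,-33,0,0,0,0,0.3],[22,-33,0,0,0,0,0.3],[22,-33,0,0,0,0,0.3],[21,-33,0,0,0,0,0.3],[21,-33,0,0,0,0,0.3],[21,-33,0,0,0,0,0.3],[21,-33,0,0,0,0,0.3],[21,-30,0,0,0,0,0.3],[0,0,0,0,0,0,0.3]]]'
python3 m.py .6087 .135 .02
python3 - <<'E'
from h import *
d=snap("wrist");save(d,"w3.png");pickle.dump(d,open("w3.pkl","wb"))
c=[.5576,.1255];y=np.radians(19.57)
print(depth(d,[(320,100),(320,120),(320,60)]))
E
```

```text
clock: 4.1
ee_pos: [0.6038, 0.1442, 0.1666]
ee_rot: [-0.002, 0.985, 0.175, -0.001]
force: [0.3, 0.5, -1.9]
gripper_width: 0.637
finger_force: 43.0
move mm [  1.7  11.  146.5] tool x yaw 20.11 tilt [-0.003  0.004 -1.   ] pos [0.6038 0.1442 0.1666]
[[ 6.75219671e-01  1.70824433e-01 -9.79278619e-04]
 [ 6.60460927e-01  1.65259065e-01  5.27486210e-02]
 [ 7.08071155e-01  1.82892027e-01 -5.04747772e-04]]
```

View pics/w3.png

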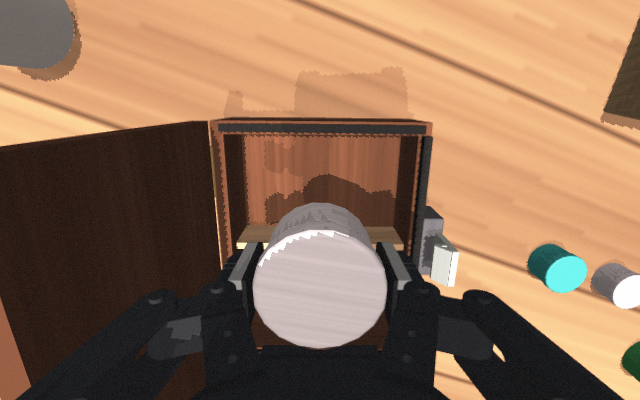

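The wrist view shows the case's +x rim edge from (211,121) to (431,123), the divider at rows 227–247 and the tin hanging at (320,290). I check these against the planned well.

```bash
python3 - <<'E'
from h import *
d=pickle.load(open("w3.pkl","rb"));y=np.radians(19.57);ex=np.array([np.cos(y),np.sin(y)]);ey=np.array([-ex[1],ex[0]])
w=np.array([.6057,.1426])
f=lambda P:[((p[:2]-w)@ex*1000,(p[:2]-w)@ey*1000,p[2]*1000) for p in P]
pr=lambda n,P:print(n,np.round(f(P),1).tolist())
pr("rim .065",onplane(d,[(211,121),(431,123)],.066))
pr("rim depth",depth(d,[(225,122),(415,124),(300,122),(300,131)]))
pr("divider .052",onplane(d,[(240,237),(402,237),(300,227),(300,247)],.052))
pr("floor",onplane(d,[(243,226),(400,226)],.009)); pr("floor depth",depth(d,[(300,180),(260,215)]))
s=get_state();pr("tcp",[s["ee_pos"]])
E
```

```text
rim .065 [[58.5, 85.1, 66.0], [58.7, -80.6, 66.0]]
rim depth [[57.6, 75.3, 63.6], [57.7, -68.9, 65.0], [58.1, 18.1, 64.5], [51.9, 17.8, 69.6]]
divider .052 [[-42.3, 72.8, 52.0], [-40.6, -70.6, 52.0], [-32.1, 19.5, 52.0], [-51.3, 19.7, 52.0]]
floor [[-49.2, 80.8, 9.0], [-47.3, -79.7, 9.0]]
floor depth [[-0.2, 22.0, 8.9], [-36.9, 62.8, 9.2]]
tcp [[-2.3, -1.3, 166.5]]
```

The well agrees within about 2 mm (rim edge at 58.5 against the expected 59), so I lower the tin.

```bash
python3 -m creep '[[[2,3,20,0,0,0,0.3],[0,3,35,0,0,0,0.3],[0,0,35,0,0,0,0.3],[0,0,25,0,0,0,0.3],[0,0,15,0,0,0,0.3],[0,0,8,0,0,0,0.3],[0,0,3,0,0,0,0.3],[0,0,2,0,0,0,0.3],[0,0,1,0,0,0,0.3],[0,0,0,0,0,0,0.3]]]'
```

```text
clock: 5.15
ee_pos: [0.61, 0.1319, 0.0253]
ee_rot: [-0.0, 0.985, 0.17, 0.001]
force: [-0.3, -0.1, -1.7]
gripper_width: 0.633
finger_force: 43.0
```

```bash
python3 -m creep '[[[0,0,2,0,0,0,0.3],[0,0,2,0,0,0,0.3],[0,0,1,0,0,0,0.3],[0,0,1,0,0,0,0.3],[0,0,0,0,0,0,0.3],[0,0,0,0,0,0,0.3]]]'
```

```text
clock: 5.75
ee_pos: [0.6094, 0.1317, 0.0194]
ee_rot: [0.0, 0.985, 0.17, 0.0]
force: [-4.9, -1.8, 8.0]
gripper_width: 0.634
finger_force: 43.7
```

The force reads contact with the floor, so I release gently and rise.

```bash
python3 -m creep '[[[0,0,0,0,0,0,0.75],[0,0,0,0,0,0,0.85],[0,0,0,0,0,0,0.85],[0,0,0,0,0,0,0.85],[0,0,-10,0,0,0,0.85],[0,0,-30,0,0,0,0.85],[0,0,-45,0,0,0,0.85],[0,0,-45,0,0,0,0.85],[0,0,-45,0,0,0,0.85],[0,0,-45,0,0,0,0.85]]]'
python3 m.py .6057 .1426 .3
python3 - <<'E'
from h import *
d=snap("scene");save(d,"s4.png",(300,100,520,320),2)
y=np.radians(19.57);ex=np.array([np.cos(y),np.sin(y)]);ey=np.array([-ex[1],ex[0]])
ys,xs=np.mgrid[170:310,340:460];P=depth(d,np.c_[xs.ravel(),ys.ravel()]);q=P[:,:2]-[.6057,.1426];k=(abs(P[:,2]-.05)<.005)&(np.hypot(*q.T)<.04)
T=q[k];print(k.sum(),np.c_[T@ex,T@ey].mean(0),np.median(P[k,2]))
E
```

```text
clock: 6.75
ee_pos: [0.6094, 0.1312, 0.2411]
ee_rot: [0.0, 0.985, 0.17, 0.001]
force: [0.8, -0.1, 0.7]
gripper_width: 0.85
finger_force: 0.0
move mm [  0.4 -11.9 -58.9] tool x yaw 19.55 tilt [ 0.001 -0.    -1.   ] pos [0.6094 0.1312 0.2411]
714 [ 0.0024529  -0.01310929] 0.05087764521940552
```

View pics/s4.png

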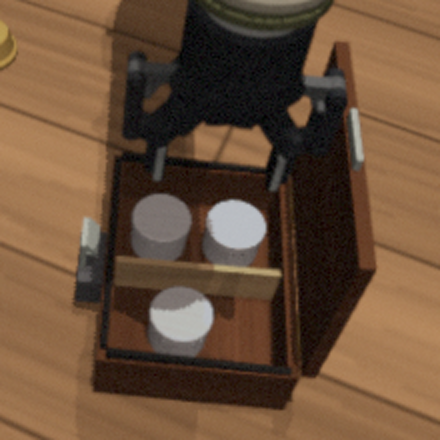

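The tin stands upright in the empty half at (+2,-13) mm from the well centre, top at 51 mm. Next I rise with the fingers shut and cross over the lid to its outer side.

```bash
python3 -m creep '[[[0,0,-30,0,0,0,0],[0,0,-30,0,0,0,0],[-9,-25,0,0,0,0,0],[-9,-25,0,0,0,0,0],[-9,-25,0,0,0,0,0],[-8,-25,0,0,0,0,0],[-8,-25,0,0,0,0,0],[-8,-28,0,0,0,0,0],[0,0,0,0,0,0,0]]]'
python3 m.py .511 .257 .2
```

```text
clock: 7.7
ee_pos: [0.5072, 0.2632, 0.2993]
ee_rot: [-0.001, 0.985, 0.173, 0.0]
force: [0.4, 0.2, 0.3]
gripper_width: 0.002
finger_force: 0.0
move mm [ 1.4  7.3 99.3] tool x yaw 19.98 tilt [ 0.001  0.002 -1.   ] pos [0.5072 0.2632 0.2993]
```

```bash
python3 -m creep '[[[1,0,30,0,0,0,0],[0,0,35,0,0,0,0],[0,0,30,0,0,0,0],[0,5,0,0,0,0,0],[0,10,0,0,0,0,0],[0,8,0,0,0,0,0],[0,6,0,0,0,0,0],[0,0,0,0,0,0,0]]]'
python3 m.py .5291 .2056 .068
```

```text
clock: 8.5
ee_pos: [0.5224, 0.2306, 0.2054]
ee_rot: [0.0, 0.986, 0.169, 0.002]
force: [0.7, -2.0, 5.4]
gripper_width: 0.001
finger_force: 1.0
move mm [ -2.5  25.7 137.4] tool x yaw 19.46 tilt [ 0.004  0.001 -1.   ] pos [0.5224 0.2306 0.2054]
```

```bash
python3 -m creep '[[[0,5,0,0,0,0,0],[0,5,0,0,0,0,0],[0,6,0,0,0,0,0],[0,8,1,0,0,0,0],[0,8,1,0,0,0,0],[0,0,0,0,0,0,0]]]'
python3 m.py .5291 .2056 .068
python3 - <<'E'
from h import *
d=snap("side");save(d,"sd5.png",(150,20,390,250),2)
E
```

```text
clock: 9.1
ee_pos: [0.5325, 0.1999, 0.2017]
ee_rot: [0.0, 0.986, 0.169, 0.001]
force: [1.1, -1.2, 4.6]
gripper_width: -0.001
finger_force: 0.2
move mm [ -1.4  -6.6 133.7] tool x yaw 19.45 tilt [ 0.001 -0.001 -1.   ] pos [0.5325 0.1999 0.2017]
```

View pics/sd5.png

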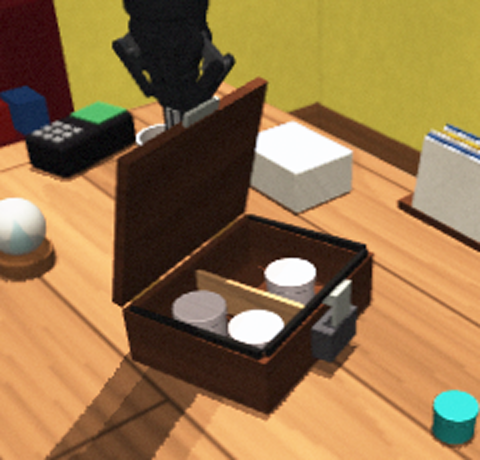

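The picture shows the lid leaning forward with the fingers behind it, forces are small, and the tin is still standing. I continue along the arc.

```bash
python3 -m creep '[[[0,11,3,0,0,0,0],[0,11,4,0,0,0,0],[0,12,4,0,0,0,0],[0,10,6,0,0,0,0],[0,10,6,0,0,0,0],[0,10,7,0,0,0,0],[0,8,8,0,0,0,0],[0,8,9,0,0,0,0],[0,8,9,0,0,0,0],[0,0,0,0,0,0,0]]]'
python3 m.py .5291 .2056 .068
```

```text
clock: 10.15
ee_pos: [0.5604, 0.1168, 0.1432]
ee_rot: [0.0, 0.986, 0.169, -0.002]
force: [-0.3, -1.1, -0.7]
gripper_width: 0.003
finger_force: 0.0
move mm [  0.4 -94.1  75.2] tool x yaw 19.48 tilt [-0.003 -0.001 -1.   ] pos [0.5604 0.1168 0.1432]
```

```bash
python3 -m creep '[[[0,8,9,0,0,0,0],[0,8,9,0,0,0,0],[0,8,9,0,0,0,0],[0,8,9,0,0,0,0],[0,6,8,0,0,0,0],[0,0,0,0,0,0,0]]]'
python3 m.py .5291 .2056 .068
python3 - <<'E'
from h import *
d=snap("side");save(d,"sd6.png",(150,20,390,250),2)
E
```

```text
clock: 10.75
ee_pos: [0.5732, 0.081, 0.0996]
ee_rot: [0.0, 0.986, 0.169, -0.001]
force: [0.1, -0.0, -0.1]
gripper_width: -0.003
finger_force: 0.0
move mm [ 1.000e-01 -1.321e+02  3.150e+01] tool x yaw 19.47 tilt [-0.002 -0.001 -1.   ] pos [0.5732 0.081  0.0996]
```

View pics/sd6.png

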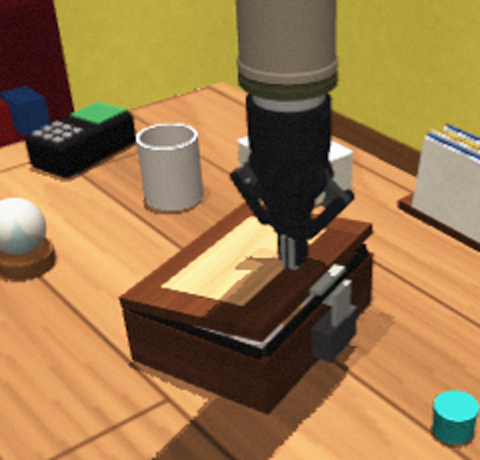

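The lid is nearly down, with its lip over the catch's sloping top. I press down slowly and watch the force.

```bash
python3 -m creep '[[[0,1,4,0,0,0,0],[0,1,3,0,0,0,0],[0,0,3,0,0,0,0],[0,0,2,0,0,0,0],[0,0,1,0,0,0,0],[0,0,1,0,0,0,0],[0,0,0,0,0,0,0],[0,0,0,0,0,0,0]]]'
```

```text
clock: 11.6
ee_pos: [0.5748, 0.0807, 0.0882]
ee_rot: [0.0, 0.985, 0.17, 0.001]
force: [-0.5, -2.0, 6.0]
gripper_width: -0.002
finger_force: 3.0
```

```bash
python3 -m creep '[[[0,0,1,0,0,0,0],[0,0,1,0,0,0,0],[0,0,1,0,0,0,0],[0,0,0,0,0,0,0],[0,0,0,0,0,0,0]]]'; python3 -m creep '[[[0,0,1,0,0,0,0],[0,0,1,0,0,0,0],[0,0,0,0,0,0,0],[0,0,0,0,0,0,0]]]'
```

```text
clock: 12.1
ee_pos: [0.5748, 0.0809, 0.0849]
ee_rot: [0.0, 0.985, 0.17, 0.001]
force: [-0.8, -0.6, 5.3]
gripper_width: -0.001
finger_force: 3.0
clock: 12.5
ee_pos: [0.5749, 0.0808, 0.0833]
ee_rot: [0.0, 0.985, 0.17, 0.001]
force: [-2.0, -1.9, 8.3]
gripper_width: -0.006
finger_force: 4.3
```

```bash
python3 -m creep '[[[0,0,1,0,0,0,0],[0,0,1,0,0,0,0],[0,0,0,0,0,0,0],[0,0,0,0,0,0,0]]]'; python3 -m creep '[[[0,0,1,0,0,0,0],[0,0,0,0,0,0,0],[0,0,0,0,0,0,0]]]'
```

```text
clock: 12.9
ee_pos: [0.5749, 0.0806, 0.0816]
ee_rot: [0.0, 0.985, 0.17, 0.001]
force: [-2.9, -2.2, 10.9]
gripper_width: -0.001
finger_force: 5.3
clock: 13.2
ee_pos: [0.5749, 0.0805, 0.0806]
ee_rot: [0.0, 0.985, 0.17, 0.001]
force: [-2.6, -3.0, 12.4]
gripper_width: 0.002
finger_force: 5.6
```

```bash
python3 -m creep '[[[0,0,1,0,0,0,0],[0,0,0,0,0,0,0],[0,0,0,0,0,0,0]]]'; python3 -m creep '[[[0,0,1,0,0,0,0],[0,0,0,0,0,0,0],[0,0,0,0,0,0,0]]]'
```

```text
clock: 13.5
ee_pos: [0.575, 0.0805, 0.0801]
ee_rot: [0.001, 0.985, 0.17, 0.001]
force: [-4.9, -2.7, 15.4]
gripper_width: 0.002
finger_force: 7.5
clock: 13.8
ee_pos: [0.575, 0.0805, 0.08]
ee_rot: [0.001, 0.985, 0.17, 0.001]
force: [-7.7, -4.7, 23.2]
gripper_width: -0.004
finger_force: 11.3
```

The height has stopped at 0.080 while the force rises, so the lid is hard down. I back off and check that it holds.

```bash
python3 -m creep '[[[0,0,0,0,0,0,0],[0,0,0,0,0,0,0],[0,0,-2,0,0,0,0],[0,0,-3,0,0,0,0],[0,0,-10,0,0,0,0],[0,0,-40,0,0,0,0],[0,0,-45,0,0,0,0],[-20,0,-40,0,0,0,0],[0,0,0,0,0,0,0],[0,0,0,0,0,0,0]]]'
python3 - <<'E'
from h import *
y=np.radians(19.57);ex=np.array([np.cos(y),np.sin(y)]);ey=np.array([-ex[1],ex[0]])
for n in("side","scene"):
    d=snap(n)
    if n=="side": save(d,"sd7.png",(190,90,360,240),4)
    ys,xs=np.mgrid[0:400,0:640];P=depth(d,np.c_[xs.ravel(),ys.ravel()]);q=P[:,:2]-[.5576,.1255];a,b=q@ex,q@ey
    k=(abs(a)<.1)&(abs(b)<.075)&(abs(P[:,2]-.085)<.02);A=np.c_[b[k],np.ones(k.sum())]
    s=np.linalg.lstsq(A,P[k,2],rcond=None)[0];print(n,"lid slope",-s[0],"z front",s[1]-.05*s[0])
E
```

```text
clock: 14.8
ee_pos: [0.5558, 0.0746, 0.2187]
ee_rot: [0.0, 0.985, 0.17, 0.001]
force: [-0.6, 0.3, -0.1]
gripper_width: -0.001
finger_force: 0.0
side lid slope 0.008039081824012181 z front 0.08070255204862549
scene lid slope 0.011068400204822795 z front 0.08140927727932688
```

View pics/sd7.png

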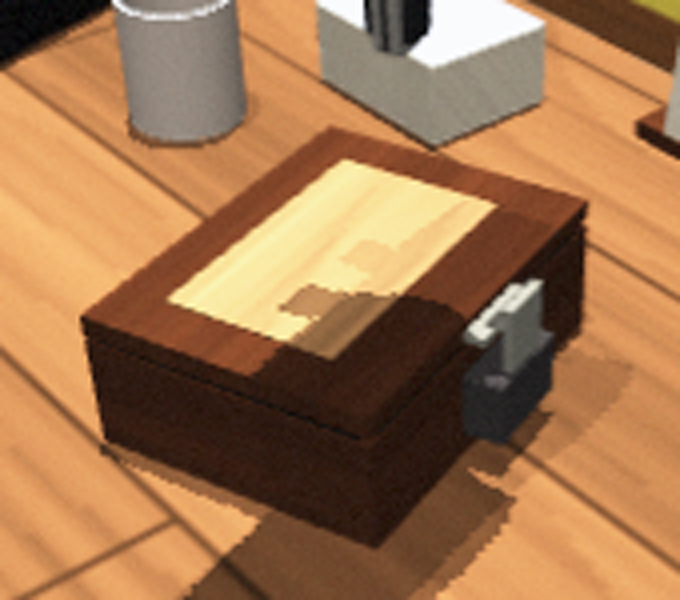

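The lid lies flat at about 0.010 rad in both views, with the catch's nose over the lip at (505,320) in the crop. It holds by itself and the robot is clear.

```bash
python3 -c "
from bench import close_job
print(close_job())"
```

```text
the job is handed in; nothing more can be done
None
```

The tin stands upright in the case's empty half, the lid is pressed shut and held by the catch (about 0.01 rad, peak force read about 23 N), no other goods were touched, and the job is handed in; it returned no verdict.

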